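# Find the tight end of the dough sheeter's rollers with a taper gauge

## Task

The dough sheeter on the worktop rolls one edge thinner than the other. Take the steel taper gauge out of its wooden block and, keeping it upright with its flat faces toward the rollers, lower it gently between the two rollers near their left end until it drags snugly on both, draw it out and feel near the right end the same way. Finish with it snug in the tighter end, the one where it stops higher (either end if you feel no difference), still gripping it and holding it at that depth so that I can set the other end's thumbscrew to match; do not disturb the tub, the round cutter or the measuring cup.

Things in the scene. Friction and masses are not known exactly. Their poses are not given: they have to be found in the camera images.
- sheeter: steel dough sheeter fixed, 130 (x) x 190 (y) x 134 mm high; crank reaches 151 mm to its right. Origin: centre of its underside, on the worktop; z up, y along the rollers to the left end, x to its back. Two level rollers lie side by side along y, axes at z = 105 mm, between arched side plates (inner faces y = +-73, tops z = 134 mm). Empty below them down to z = 16 mm; nothing moves
- nip_left (a point): fixed point of the sheeter between the rollers, level with their axes, 45 mm left of the middle: feel here for the left end (the left end counts from 25 mm left of the middle). The gap between the rollers is 3 to 8 mm, unlike at the two ends, and its centre is within 1 mm of this point in the sheeter's x
- nip_right (a point): the same, 45 mm right of the middle: feel here for the right end (counts from 25 mm right of the middle)
- front_roller: front roller (nearer the robot), rigid steel, 32 mm thick, 140 mm long, parallel to the sheeter's y; origin at the middle of its axis
- back_roller: back roller, rigid steel, 32 mm thick, 140 mm long, out of parallel by at most 0.025 rad seen from above; origin at the middle of its axis, y along it to the left
- back_left (a point): point on the back roller's axis 60 mm left of its middle
- bearings: two dark bearing blocks with black thumbscrews, outside the side plates, carrying the back roller; origin at the middle of the back roller's axis, x and y parallel to the sheeter's. Where back_left lies at negative x in this frame, the left end of the gap is the tighter one (by 1.5 times that amount at the feeling points)
- block: light wooden block fixed to the worktop, 78 (x) x 64 (y) x 105 mm high; origin at the centre of its underside. The gauge hangs upright in its front slot (15 x 25 mm, right through, 14 mm toward -x from the centre); a second, narrow slot is empty
- gauge: taper gauge, 151 mm long, 120 g +-20 %, upright in the block, axes parallel to the block's. Origin at the middle of its tip, z from tip to handle, x through its thickness, y across its width. Steel blade 20 mm wide, 90 mm long, evenly 2 mm thick at the tip to 11 mm at the top (1 mm per 10 mm): in a 5 mm gap it stops with its tip about 30 mm below the rollers' axes
- gauge_grip (a point): middle of the gauge's flat wooden handle, 123 mm above the tip; handle 14 mm thick (gauge x) and 24 mm wide (gauge y), from 95 to 151 mm above the tip: grip it across the 14 mm. Under it a steel collar 24 x 34 x 5 mm rests on the block. Blade on both rollers: the push needed grows about 4 N per mm, 5 N is snug; if it touches one roller first, ease it sideways off that one
- tub: bystander: pale tub with dark lid, 72 mm across, 81 mm high, origin at the centre of its underside
- cutter: bystander: round metal dough cutter, 74 mm across, 32 mm high, origin at the centre of its underside
- cup: bystander: measuring cup with a long handle, 74 x 135 x 42 mm, origin at the centre of its underside

How it is judged:
On the way, in this order (a step that is already met when the one before it is completed fails the run):
1. the gauge, held and upright, drags on both rollers near their left end (contact force between gauge and front_roller above 1 N and contact force between gauge and back_roller above 1 N and contact force between the fingers and gauge above 2 N and z of gauge in the frame of sheeter below 0.098 m and angle between gauge's own z axis and vertical below 0.12 rad and angle between the x axis of gauge and the x axis of sheeter, either way round below 0.12 rad and linear speed of gauge below 0.01 m/s and y of gauge in the frame of sheeter above 0.025 m), for 0.2 s.
2. then the same near their right end (contact force between gauge and front_roller above 1 N and contact force between gauge and back_roller above 1 N and contact force between the fingers and gauge above 2 N and z of gauge in the frame of sheeter below 0.098 m and angle between gauge's own z axis and vertical below 0.12 rad and angle between the x axis of gauge and the x axis of sheeter, either way round below 0.12 rad and linear speed of gauge below 0.01 m/s and y of gauge in the frame of sheeter below -0.025 m), for 0.2 s.
At the end, for the whole second after the job is handed in: Gauge gripped, still, upright within 7 deg, square to the rollers too, tip 7 mm or more below their axes, each roller pressing it with over 1 N, over 25 mm from the middle toward the tighter end (either, where the gaps at the two feeling points differ by less than 0.45 mm) (contact force between gauge and front_roller above 1 N and contact force between gauge and back_roller above 1 N and contact force between the fingers and gauge above 2 N and z of gauge in the frame of sheeter below 0.098 m and angle between gauge's own z axis and vertical below 0.12 rad and angle between the x axis of gauge and the x axis of sheeter, either way round below 0.12 rad and linear speed of gauge below 0.01 m/s and ((y of gauge in the frame of sheeter above 0.025 m and x of back_left in the frame of bearings below 0.0003 m) or (y of gauge in the frame of sheeter below -0.025 m and x of back_left in the frame of bearings above -0.0003 m))); the arm keeps its last pose, push and grip.
It fails at once if a roller was pressed with more than 40 N: the gauge was forced (contact force between gauge and front_roller above 40 N or contact force between gauge and back_roller above 40 N).
It fails at once if the tub, cutter or cup was pushed more than 25 mm (distance of any of tub, cutter, cup from where it was at the start of the episode above 0.025 m).
It also fails if it takes over 64 s, if anything falls off the work surface, if the arm or the gripper's body presses on something with over 40 N, if the wrist force passes 120 N, or if a joint passes its speed limit or range.

## Robot

A 7-joint arm with a two-finger parallel gripper is mounted at the origin on a cart in front of the work surface, level with it; the furniture and walls round the work are solid. World frame = base frame: x ahead of the robot, y to its left, z up, the work surface at z = 0. Lengths are in m, angles in rad, forces in N, time in s.
With the tool pointing down it reaches from about 0.425 to 0.875 m from the base axis. Payload 4.7 kg.
Tool frame: the origin (TCP) lies between the finger pads; the fingertips stand ctrl.nose_length ahead of it and the grasp point (between the pads) lies 5 mm behind it (ctrl.nose_length is the distance from the TCP to the fingertips, in m); z points along the fingers, y is the direction in which the jaws open and shut (so a half turn about z gives the same grasp; the last joint's range is limited). The gripper opens to 87 mm and grips with 3 to 60 N. Pads are 19 mm wide; open, the fingers measure 117 mm over their backs; the gripper's body (75 mm by 190 mm) begins 51 mm behind the grasp point.
Start: joints at [-1.163, 0.321, -0.07, 1.45, 0.023, 1.371, -0.057], TCP at [0.249, 0.6, 0.237] pointing down, gripper open.
Joint ranges: [-2.86, 2.86], [-0.3, 2.09], [-1.38, 1.24], [0.06, 2.45], [-1.56, 4.7], [0.09, 2.05], [-2.69, 2.69]. Speed limits (rad/s): [2.57, 2.57, 3.14, 3.14, 3.14, 3.14, 3.14].

## Interface

Orientations are given as a rotation vector (axis times angle).
In Python, from workcell import ctrl gives the robot as it stands.
- The arm moves only by the tool step_arm, never from a script. Its argument "rows" is a list of rows, each an object with "slide": the shift along the tool's x, y, z scaled (see below), a list of three; "roll": the turn about the tool's z scaled (see below); "gripper": the finger opening in mm, from 0 to 87. In form: [{"slide": [tx, ty, tz], "roll": roll, "gripper": gripper}, ...]. A call has 1 to 10 rows; each row is the pose to reach, as a shift and turn from the pose measured when the call began, along the tool's axes at that moment, turning the shorter way round; what a row does not reach only later rows make up. The controller multiplies each number of a shift by 0.08 m and each number of a turn by pi rad. A row lasts 1/8 s, in which the tool goes at most 62.5 mm and 10.7 degrees, less where a joint would pass 70% of its speed; a pose out of reach is approached as far as the arm can. A call with a number of a shift or a turn outside -1 to 1 is refused whole. A call with a gripper value outside its range is refused whole. The fingers move at their own pace and stop on an object; "grip_force" is the grip in N (left out, the last holds). Time passes only in rows, so rows that repeat a pose let the fingers close. It gives the time, the measured TCP pose, the force and the opening at its end, in the units of the state.
- ctrl.state(): the state, without advancing time (a new reading comes with each control period).
- ctrl.snapshot(name): name is "scene" or "top" or "wrist"; returns a dict with "color" (384x512x3 uint8, red, green, blue), "z_map" (384x512 float32, m along the optical axis (not along the pixel's ray), 0 where there is no reading), "mtx" (3x3 intrinsics, pixels), "rvec" (rotation vector, rad) and "tvec" (3), from world to camera coordinates, as OpenCV has them. Camera axes: x right, y down, z forward; pixel columns grow to the right and rows downward; lengths in m; the calibration is good to about 2 mm. The wrist camera is an equidistant fisheye: a pixel r from the principal point sees the ray r / f radians off the axis. A picture is of the moment at which its call begins.
- ctrl.hand_in(): hands the job in, once; it reports no verdict.
Trained networks look in a picture, given as the dict that the camera call returned (one of the last four; its "shot" number tells which), for a name from the list of things; names that differ only in an ending like _2 or _b are one class to them, and where a whole thing is asked for, a point or a joint stands for the part that bears it (a point fixed in the world has none). Each returns a list of dicts, best first, with "conf" (0 to 1); they miss things now and then, are a little off and sometimes report something else, mostly with a low value. They report only what shows in the picture. A call takes as long as a camera call.
- ctrl.outline_of(picture, target): "pixels" (384x512 bool, what is visible of it) and "box" ([left, top, right, bottom] as shares, 0 to 1, of the picture: columns of its width, rows of its height, round what is visible of it).
- ctrl.mark_of(picture, target): "position" ([column, row] as shares, 0 to 1, of the picture: columns of its width, rows of its height: a listed point, or the origin of a listed thing).
The state is a dict: "t": time; "joints": joint angles; "dq": joint speeds; "effort": joint torques, N m; "position": TCP position; "orientation": TCP orientation; "ft_force": force on the tool from outside, world axes, zero at the start; "wrist_torque": the same for the moment, N m; "grip_width": opening from 0.0 (shut) to 1.0 (fully open).
Only numpy, scipy, OpenCV 4.12 (cv2) and the standard library are available. Lean on these libraries where they do the work, as an engineer would, in place of code of your own. Each camera call takes 0.05 s, during which the arm holds its last target. There are 200 camera calls.

## Working session

There is one attempt and no reset: what is moved stays moved. The work goes in short steps, Python scripts to look and compute and a tool call to move; the robot and the scene stay as the last step left them, time stands still between calls to the robot, and variables do not carry over. Pictures are saved under pics/ and viewed, about 8 in all and at most 12, crops included, and the job is handed in when it is done.

Besides the shell and the picture viewer there is one more tool, called after "Emit:" as name(argument=value, ...), one argument or row to a line, values as JSON. step_arm: Moves the arm, as the interface text tells. Shifts and turns lie within -1 to 1; 1 stands for 0.08 m of shift or pi rad of turn. Its arguments: {"type":"object","properties":{"rows":{"type":"array","items":{"type":"object","properties":{"slide":{"type":"array","items":{"type":"number","minimum":-1,"maximum":1}},"roll":{"type":"number","minimum":-1,"maximum":1},"gripper":{"type":"number"}}}},"grip_force":{"type":"number"}},"required":["rows"]}

```bash
mkdir -p pics
cat > h.py <<'E'
import numpy as np, cv2
from workcell import ctrl
def Rt(p): return cv2.Rodrigues(np.array(p["rvec"],float))[0], np.array(p["tvec"],float).ravel()
def cloud(p):  # world points per pixel (pinhole)
    K=np.array(p["mtx"]);R,t=Rt(p);z=p["z_map"].astype(float)
    v,u=np.mgrid[:384,:512]
    c=np.stack([(u-K[0,2])/K[0,0]*z,(v-K[1,2])/K[1,1]*z,z],-1)
    w=(c-t)@R; w[z==0]=np.nan
    return w
def ray_at_z(p,uv,h):
    K=np.array(p["mtx"]);R,t=Rt(p);d=R.T@np.array([(uv[0]-K[0,2])/K[0,0],(uv[1]-K[1,2])/K[1,1],1]);o=-R.T@t
    return o+d*(h-o[2])/d[2]
def save(p,n,crop=None,s=1):
    im=p["color"][:,:,::-1]
    if crop: im=im[crop[1]:crop[3],crop[0]:crop[2]]
    cv2.imwrite("pics/"+n,cv2.resize(im,None,fx=s,fy=s,interpolation=cv2.INTER_CUBIC))
E
python3 - <<'E'
from h import *
np.set_printoptions(precision=4,suppress=True)
s=ctrl.state();print({k:np.round(s[k],3) for k in s},ctrl.nose_length)
for n in("top","scene"):
    p=ctrl.snapshot(n);save(p,n+"0.png");w=cloud(p);R,t=Rt(p);print(n,"cam",-R.T@t,R[2],p["mtx"][0][0])
    for o in["sheeter","front_roller","back_roller","bearings","block","gauge","tub","cutter","cup"]:
        L=ctrl.outline_of(p,o)
        if L:
            q=w[L[0]["pixels"]];print(o,round(L[0]["conf"],2),np.nanmedian(q,0),np.nanpercentile(q,2,axis=0),np.nanpercentile(q,98,axis=0))
    for o,h in[("nip_left",.105),("nip_right",.105),("gauge_grip",.138),("gauge",.02),("block",0),("back_left",.105),("sheeter",0),("front_roller",.105),("back_roller",.105)]:
        L=ctrl.mark_of(p,o)
        if L:
            uv=np.array(L[0]["position"])*[512,384];print(o,round(L[0]["conf"],2),uv,ray_at_z(p,uv,h))
E
```

```text
{'t': np.float64(0.0), 'joints': array([-1.163,  0.322, -0.07 ,  1.452,  0.023,  1.371, -0.057]), 'dq': array([-0.001,  0.001, -0.001, -0.002,  0.   ,  0.001, -0.001]), 'effort': array([  0.001, -49.13 ,  -0.404, -31.252,  -0.064,   0.044,   0.   ]), 'position': array([0.249, 0.6  , 0.235]), 'orientation': array([-0.614, -3.081,  0.003]), 'ft_force': array([-0.439, -0.457, -0.71 ]), 'wrist_torque': array([ 0.009,  0.046, -0.046]), 'grip_width': np.float64(0.998)} 0.014
top cam [0.2132 0.0344 1.461 ] [ 0.2178  0.0024 -0.976 ] 457.7867090453778
sheeter 0.94 [0.4942 0.2522 0.0743] [0.4282 0.141  0.012 ] [0.5747 0.3432 0.133 ]
front_roller 0.61 [0.4961 0.2645 0.119 ] [0.4537 0.2078 0.105 ] [0.5403 0.3182 0.1259]
back_roller 0.57 [0.5294 0.2846 0.119 ] [0.4842 0.2286 0.0994] [0.5711 0.3409 0.1271]
block 0.61 [ 0.548  -0.2637  0.1029] [ 0.5137 -0.3303 -0.0004] [ 0.6094 -0.2357  0.115 ]
gauge 0.27 [0.5275 0.2848 0.119 ] [0.484  0.2288 0.1083] [0.5715 0.3405 0.1272]
tub 0.91 [ 0.5938 -0.0307  0.0803] [ 0.5655 -0.0621  0.0149] [0.63   0.0006 0.087 ]
cutter 0.61 [0.3993 0.4584 0.0215] [0.3624 
[... 1190 characters left out ...]
  0.0739] [ 0.5652 -0.0676  0.0018] [ 0.6322 -0.007   0.0828]
cutter 0.76 [0.3969 0.439  0.016 ] [ 0.3592  0.4027 -0.0013] [0.4287 0.4753 0.0334]
cup 0.85 [ 0.5385 -0.371   0.0198] [ 0.4444 -0.4106 -0.0019] [ 0.5915 -0.3424  0.0443]
nip_left 0.7 [196.1984 153.2928] [0.4914 0.321  0.105 ]
nip_right 0.77 [220.416  159.0144] [0.5362 0.2351 0.105 ]
gauge_grip 0.65 [328.704  225.4848] [ 0.549  -0.2502  0.138 ]
block 0.55 [328.6016 256.2048] [ 0.5555 -0.2715  0.    ]
back_left 0.49 [193.5872 147.9168] [0.504 0.353 0.105]
sheeter 0.93 [210.176  180.0192] [0.5045 0.2645 0.    ]
front_roller 0.76 [209.8176 159.8976] [0.5045 0.2573 0.105 ]
back_roller 0.74 [327.0144 256.0896] [ 0.4796 -0.3053  0.105 ]
```

View pics/top0.png

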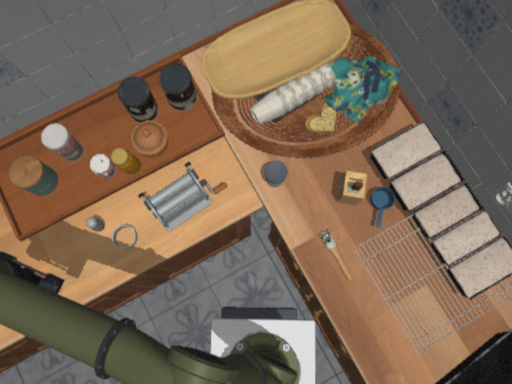

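Run:
```python
from h import *
np.set_printoptions(precision=4,suppress=True)
def rect(q,n):
    r=cv2.minAreaRect((q[:,:2]*1000).astype(np.float32));print(n,len(q),np.round(r[0],1),np.round(r[1],1),round(r[2],1))
for n in("top","scene"):
    p=ctrl.snapshot(n);w=cloud(p)
    x,y,z=w[...,0],w[...,1],w[...,2]
    b=(x>.48)&(x<.65)&(y>-.34)&(y<-.2)
    rect(w[b&(z>.097)&(z<.113)],n+" blocktop")
    rect(w[b&(z>.13)&(z<.18)],n+" handle"); 
    q=w[b&(z>.155)&(z<.18)];print("handletop",len(q),np.mean(q,0))
    for o in("front_roller","back_roller"):
        m=ctrl.outline_of(p,o)
        q=w[m[0]["pixels"]]; q=q[(q[:,2]>.112)&(q[:,2]<.125)]
        c=q.mean(0)
        # fit cylinder: yaw, offset
        from scipy.optimize import least_squares
        def f(a): 
            d=(q[:,0]-c[0])*np.cos(a[0])+(q[:,1]-c[1])*np.sin(a[0])-a[1]
            return np.hypot(d,q[:,2]-a[2])-.016
        s=least_squares(f,[.66,0,.105],loss="soft_l1",f_scale=.002)
        al=(q[:,:2]-c[:2])@[-np.sin(s.x[0]),np.cos(s.x[0])]
        print(o,len(q),"yaw",np.degrees(s.x[0]),"z",s.x[2],"axis pt",c[:2]+s.x[1]*np.array([np.cos(s.x[0]),np.sin(s.x[0])]),"mid",(al.min()+al.max())/2,al.max()-al.min())
    b=(x>.4)&(x<.62)&(y>.12)&(y<.4)
    q=w[b&(z>.127)&(z<.14)]
    rect(q,n+" plates")
save(p,"scene_crop.png",(150,90,400,290),3)
```

```text
top blocktop 435 [ 556.  -271.5] [64.9 79.8] 80.0
top handle 69 [ 541.7 -269.1] [24.1 15.4] 82.5
handletop 49 [ 0.5411 -0.2685  0.1647]
front_roller 365 yaw 36.14174687785378 z 0.10596451229811012 axis pt [0.5004 0.263 ] mid -0.00043249925977448256 0.139985727558027
back_roller 407 yaw 36.42276051503719 z 0.10611125015501596 axis pt [0.5292 0.2868] mid -0.00047901145476195867 0.140919193436921
top plates 95 [511.  275.9] [ 62.9 164.4] 36.9
scene blocktop 368 [ 556.  -274.4] [65.6 83.5] 81.1
scene handle 97 [ 541.5 -272.6] [24.9 15.8] 81.4
handletop 46 [ 0.5401 -0.2734  0.1635]
front_roller 186 yaw 35.59580920413007 z 0.103906188105403 axis pt [0.4969 0.2629] mid -0.0018169794378150098 0.13652397997957794
back_roller 205 yaw 37.47948889347362 z 0.10345935339355232 axis pt [0.5265 0.2825] mid 0.002355409577854177 0.1412686478898122
scene plates 36 [512.5 271. ] [ 47.2 159.7] 36.3
```

View pics/scene_crop.png

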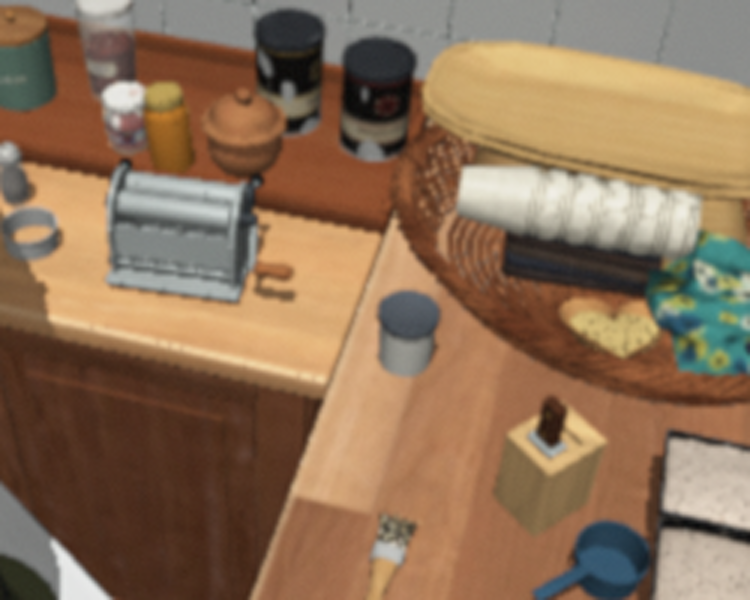

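The top view shows the sheeter at about (178,198) px, the block with its gauge at (353,185), the tub at (275,173), the cup at (381,197) and the cutter at (124,236). The scene crop agrees, with the brown handle upright in the block's front slot. The measured sizes also match: block 65x80 mm, handle 24x15 mm, rollers 140 mm. I'll travel to the block now.

Emit:
step_arm(
  rows=[
    {"slide":[-1,-1,0],"roll":0,"gripper":60},
    {"slide":[-1,-1,0],"roll":0,"gripper":60},
    {"slide":[-1,-1,0],"roll":0,"gripper":60},
  ],
)

```text
t: 2.58
position: [0.2961, 0.4918, 0.2371]
orientation: [0.625, 3.077, -0.001]
ft_force: [-1.2, 0.8, 0.3]
grip_width: 0.752
```

Emit:
step_arm(
  rows=[
    {"slide":[-1,-1,0],"roll":0,"gripper":60},
    {"slide":[-1,-1,0],"roll":0,"gripper":60},
    {"slide":[-1,-1,0],"roll":0,"gripper":60},
  ],
)

```text
t: 2.95
position: [0.341, 0.3838, 0.2379]
orientation: [0.635, 3.073, -0.001]
ft_force: [0.4, 1.2, -0.0]
grip_width: 0.693
```

Emit:
step_arm(
  rows=[
    {"slide":[-1,-1,0],"roll":0,"gripper":60},
    {"slide":[-1,-1,0],"roll":0,"gripper":60},
    {"slide":[-1,-1,0],"roll":0,"gripper":60},
  ],
)

```text
t: 3.32
position: [0.3846, 0.2763, 0.2387]
orientation: [0.644, 3.07, 0.0]
ft_force: [-0.5, 0.3, -0.9]
grip_width: 0.691
```

Emit:
step_arm(
  rows=[
    {"slide":[-1,-1,0],"roll":0,"gripper":60},
    {"slide":[-1,-1,0],"roll":0,"gripper":60},
    {"slide":[-1,-1,0],"roll":0,"gripper":60},
  ],
)

```text
t: 3.7
position: [0.4272, 0.1691, 0.2395]
orientation: [0.652, 3.068, 0.001]
ft_force: [0.8, 0.3, -0.4]
grip_width: 0.691
```

Emit:
step_arm(
  rows=[
    {"slide":[-1,-1,0],"roll":0,"gripper":60},
    {"slide":[-1,-1,0],"roll":0,"gripper":60},
    {"slide":[-1,-1,0],"roll":0,"gripper":60},
  ],
)

```text
t: 4.08
position: [0.4692, 0.0621, 0.2402]
orientation: [0.658, 3.065, 0.001]
ft_force: [-0.3, 0.1, 0.2]
grip_width: 0.688
```

Emit:
step_arm(
  rows=[
    {"slide":[-1,-1,0],"roll":0,"gripper":60},
    {"slide":[-1,-1,0],"roll":0,"gripper":60},
    {"slide":[-1,-1,0],"roll":0,"gripper":60},
  ],
)

```text
t: 4.45
position: [0.5106, -0.0447, 0.2407]
orientation: [0.663, 3.063, -0.001]
ft_force: [-1.0, 0.4, 0.2]
grip_width: 0.69
```

Emit:
step_arm(
  rows=[
    {"slide":[-0.6,-1,0],"roll":0.41,"gripper":60},
    {"slide":[-0.6,-1,0],"roll":0.41,"gripper":60},
    {"slide":[-0.6,-1,0],"roll":0.41,"gripper":60},
    {"slide":[-0.6,-1,0],"roll":0.41,"gripper":60},
    {"slide":[-0.6,-1,0],"roll":0.41,"gripper":60},
    {"slide":[-0.6,-1,0],"roll":0.41,"gripper":60},
    {"slide":[-0.6,-1,0],"roll":0.41,"gripper":60},
    {"slide":[-0.6,-1,0],"roll":0.41,"gripper":60},
  ],
)

```text
t: 5.45
position: [0.5222, -0.1334, 0.2407]
orientation: [2.364, 2.061, 0.008]
ft_force: [0.1, -1.1, -0.2]
grip_width: 0.691
```

```bash
cat >> h.py <<'E'
def tool(s=None):
    s=s or ctrl.state();return cv2.Rodrigues(np.array(s["orientation"],float))[0],np.array(s["position"],float)
def to(target,yaw):  # slide numbers to reach world target; roll to bring tool y to yaw deg (mod 180)
    R,p=tool();d=R.T@(np.array(target)-p)/.08
    cur=np.degrees(np.arctan2(R[1,1],R[0,1]));e=(yaw-cur+90)%180-90
    print("pos",p.round(4),"yaw",cur.round(2),"tilt",np.degrees(np.arccos(-R[2,2])).round(2),"slide",d.round(3),"roll",round(-e/180,4))
def wcloud(p,pix):
    K=np.array(p["mtx"]);R,t=Rt(p);v,u=np.nonzero(pix);z=p["z_map"][v,u]
    a=(u-K[0,2])/K[0,0];b=(v-K[1,2])/K[1,1];r=np.hypot(a,b)+1e-9
    c=np.stack([a/r*np.tan(r)*z,b/r*np.tan(r)*z,z],-1)[z>0]
    return (c-t)@R
E
python3 - <<'E'
from h import *
to([.5412,-.271,.2],-9.5)
p=ctrl.snapshot("wrist");save(p,"w1.png",None,1.5);w=wcloud(p,np.ones((384,512),bool))
x,y,z=w.T
b=(x>.48)&(x<.65)&(y>-.34)&(y<-.2)
for lo,hi in((.097,.108),(.125,.18),(.155,.18)):
    q=w[b&(z>lo)&(z<hi)]
    if len(q)>5:
        r=cv2.minAreaRect((q[:,:2]*1000).astype(np.float32));print(lo,len(q),np.round(r[0],1),np.round(r[1],1),round(r[2],1),q.mean(0))
E
```

```text
pos [ 0.5222 -0.1334  0.2407] yaw -7.84 tilt 0.42 slide [-1.671  0.466  0.512] roll 0.0092
0.097 948 [ 550.2 -254.5] [33.1 60.2] 80.4 [ 0.54750985 -0.24931169  0.10477537]
```

View pics/w1.png

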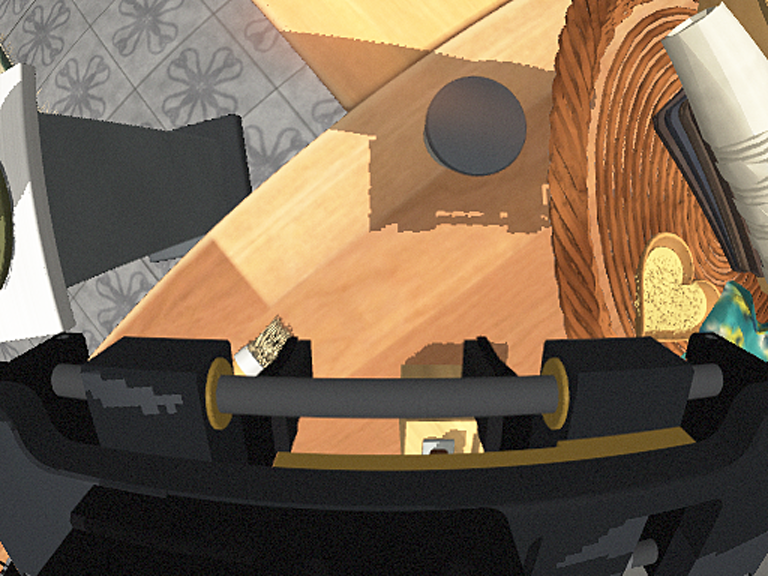

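The wrist view, past the fingers, shows the tub at (475,125) and the block top with the gauge's collar at (440,440). The block's yaw of -9.6° is confirmed.

Emit:
step_arm(
  rows=[
    {"slide":[-0.9,0.25,0.2],"roll":0.009,"gripper":60},
    {"slide":[-0.9,0.25,0.2],"roll":0.009,"gripper":60},
    {"slide":[-0.9,0.25,0.2],"roll":0.009,"gripper":60},
  ],
)

```text
t: 5.88
position: [0.5322, -0.2079, 0.2245]
orientation: [2.392, 2.029, 0.007]
ft_force: [-0.4, -0.4, 0.6]
grip_width: 0.69
```

Emit:
step_arm(
  rows=[
    {"slide":[-0.77,0.22,0.25],"roll":0,"gripper":60},
    {"slide":[-0.77,0.22,0.25],"roll":0,"gripper":60},
    {"slide":[-0.77,0.22,0.25],"roll":0,"gripper":60},
    {"slide":[-0.77,0.22,0.25],"roll":0,"gripper":60},
  ],
)

```text
t: 6.38
position: [0.5406, -0.2692, 0.205]
orientation: [2.389, 2.034, 0.009]
ft_force: [-1.2, 0.1, 0.2]
grip_width: 0.692
```

Run:
```python
from h import *
to([.541,-.271,.134],-9.6)
p=ctrl.snapshot("scene");save(p,"s2.png",(250,120,450,290),4)
L=ctrl.outline_of(p,"gauge");w=cloud(p)
for l in L[:1]: print(l["conf"],np.nanmedian(w[l["pixels"]],0))
```

```text
pos [ 0.5406 -0.2692  0.205 ] yaw -9.19 tilt 0.42 slide [-0.023  0.003  0.887] roll 0.0023
0.69 [ 0.53629296 -0.27671238  0.13785242]
```

View pics/s2.png

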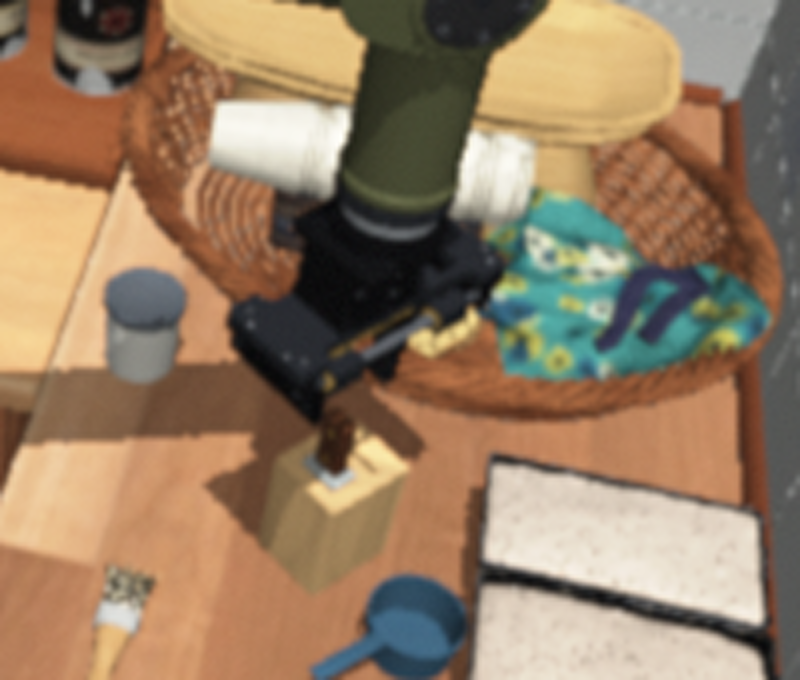

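The fingers hang over the handle at (335,440), one on each side. I'll descend and close.

Emit:
step_arm(
  rows=[
    {"slide":[-0.02,0,0.4],"roll":0.002,"gripper":60},
    {"slide":[-0.02,0,0.7],"roll":0.002,"gripper":60},
    {"slide":[-0.02,0,0.89],"roll":0.002,"gripper":60},
    {"slide":[-0.02,0,0.89],"roll":0.002,"gripper":60},
  ],
  grip_force=20,
)

```text
t: 6.98
position: [0.5404, -0.2704, 0.1332]
orientation: [2.396, 2.027, 0.008]
ft_force: [-0.5, 0.5, 0.2]
grip_width: 0.688
```

Emit:
step_arm(
  rows=[
    {"slide":[0,0,0],"roll":0,"gripper":25},
    {"slide":[0,0,0],"roll":0,"gripper":25},
    {"slide":[0,0,0],"roll":0,"gripper":15},
    {"slide":[0,0,0],"roll":0,"gripper":0},
    {"slide":[0,0,0],"roll":0,"gripper":0},
    {"slide":[0,0,0],"roll":0,"gripper":0},
    {"slide":[0,0,0],"roll":0,"gripper":0},
  ],
  grip_force=25,
)

```text
t: 7.85
position: [0.5408, -0.2705, 0.1333]
orientation: [2.395, 2.027, 0.009]
ft_force: [1.5, -0.7, -0.6]
grip_width: 0.161
```

Run:
```python
from h import *
to([.541,-.271,.134],-9.6);s=ctrl.state();print(s["ft_force"],s["wrist_torque"],s["grip_width"]*87)
```

```text
pos [ 0.5408 -0.2705  0.1333] yaw -9.53 tilt 0.39 slide [-0.006  0.004 -0.008] roll 0.0004
[ 1.47305721 -0.69988383 -0.62673066] [-0.15475123 -0.28341696 -0.01572425] 13.996744138702775
```

Emit:
step_arm(
  rows=[
    {"slide":[0,0,-0.3],"roll":0,"gripper":0},
    {"slide":[0,0,-0.6],"roll":0,"gripper":0},
    {"slide":[0,0,-1],"roll":0,"gripper":0},
    {"slide":[0,0,-1],"roll":0,"gripper":0},
  ],
)

```text
t: 8.35
position: [0.5411, -0.2714, 0.2155]
orientation: [2.393, 2.024, 0.012]
ft_force: [-0.3, 0.2, -1.7]
grip_width: 0.159
```

Emit:
step_arm(
  rows=[
    {"slide":[0,0,-0.5],"roll":0,"gripper":0},
    {"slide":[0,0,-0.9],"roll":0,"gripper":0},
    {"slide":[0,0,-0.9],"roll":-0.254,"gripper":0},
    {"slide":[0.5,0,-0.9],"roll":-0.254,"gripper":0},
    {"slide":[1,0,-0.9],"roll":-0.254,"gripper":0},
    {"slide":[1,0,-0.9],"roll":-0.254,"gripper":0},
    {"slide":[1,0,-0.9],"roll":-0.254,"gripper":0},
  ],
)

```text
t: 9.22
position: [0.5531, -0.1913, 0.2858]
orientation: [1.413, 2.798, 0.006]
ft_force: [-0.0, -0.4, -1.6]
grip_width: 0.162
```

Run:
```python
from h import *
to([.4864,.3103,.283],36.3);s=ctrl.state();print(s["ft_force"],s["wrist_torque"],s["grip_width"]*87)
p=ctrl.snapshot("scene");save(p,"s3.png",(180,60,400,240),3.5)
```

```text
pos [ 0.5531 -0.1913  0.2858] yaw 36.43 tilt 0.44 slide [5.54  3.053 0.03 ] roll 0.0007
[-0.02249552 -0.43104324 -1.55472843] [-0.05989977  0.03892481 -0.02799192] 14.052663965986385
```

View pics/s3.png

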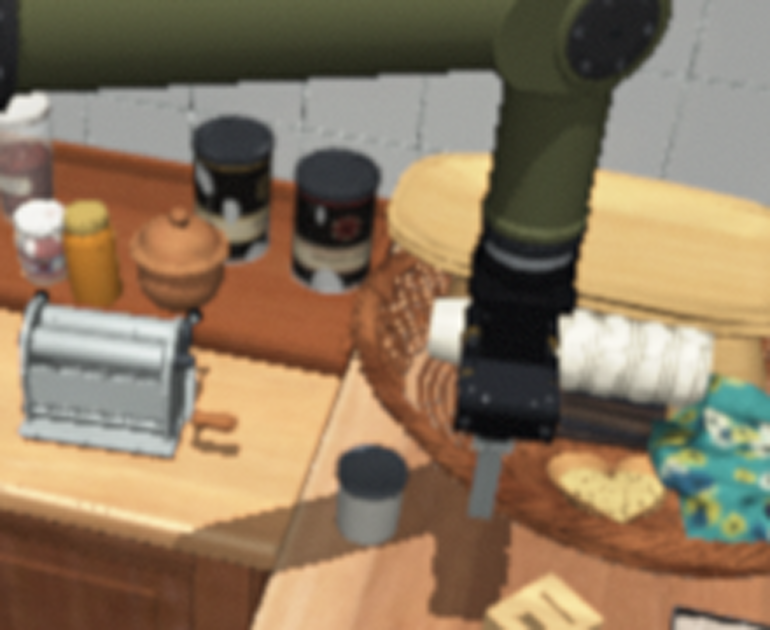

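The gauge is in hand, its blade hanging straight at (487,480) px, and it is clear of the tub. I'll carry it to a point above the left nip.

Emit:
step_arm(
  rows=[
    {"slide":[0.95,0.5,0],"roll":0,"gripper":0},
    {"slide":[0.95,0.5,0],"roll":0,"gripper":0},
    {"slide":[0.95,0.5,0],"roll":0,"gripper":0},
  ],
)

```text
t: 9.65
position: [0.5396, -0.104, 0.2844]
orientation: [1.409, 2.803, 0.006]
ft_force: [0.1, -1.2, 0.0]
grip_width: 0.158
```

Emit:
step_arm(
  rows=[
    {"slide":[0.95,0.5,0],"roll":0,"gripper":0},
    {"slide":[0.95,0.5,0],"roll":0,"gripper":0},
    {"slide":[0.95,0.5,0],"roll":0,"gripper":0},
  ],
)

```text
t: 10.02
position: [0.526, -0.0179, 0.2836]
orientation: [1.406, 2.806, 0.005]
ft_force: [0.0, 0.6, -1.2]
grip_width: 0.162
```

Emit:
step_arm(
  rows=[
    {"slide":[0.95,0.5,0],"roll":0,"gripper":0},
    {"slide":[0.95,0.5,0],"roll":0,"gripper":0},
    {"slide":[0.95,0.5,0],"roll":0,"gripper":0},
  ],
)

```text
t: 10.4
position: [0.5126, 0.0669, 0.2831]
orientation: [1.404, 2.807, 0.003]
ft_force: [-0.5, -1.3, -0.5]
grip_width: 0.162
```

Emit:
step_arm(
  rows=[
    {"slide":[0.95,0.5,0],"roll":0,"gripper":0},
    {"slide":[0.95,0.5,0],"roll":0,"gripper":0},
    {"slide":[0.95,0.5,0],"roll":0,"gripper":0},
  ],
)

```text
t: 10.78
position: [0.4996, 0.1508, 0.2826]
orientation: [1.405, 2.807, 0.001]
ft_force: [-0.1, -0.4, -0.8]
grip_width: 0.16
```

Emit:
step_arm(
  rows=[
    {"slide":[0.95,0.5,0],"roll":0,"gripper":0},
    {"slide":[0.95,0.5,0],"roll":0,"gripper":0},
    {"slide":[0.95,0.5,0],"roll":0,"gripper":0},
  ],
)

```text
t: 11.15
position: [0.4867, 0.2346, 0.2821]
orientation: [1.404, 2.806, -0.001]
ft_force: [0.8, -0.7, 0.1]
grip_width: 0.159
```

Run:
```python
from h import *
from scipy.optimize import least_squares
to([.4864,.3103,.283],36.3)
p=ctrl.snapshot("wrist");save(p,"w2.png",None,1.5)
for o in("front_roller","back_roller"):
    m=ctrl.outline_of(p,o)
    if not m: print(o,"none");continue
    w=wcloud(p,m[0]["pixels"]);q=w[(w[:,2]>.108)&(w[:,2]<.127)]
    c=q.mean(0)
    def f(a): return np.hypot((q[:,0]-c[0])*np.cos(a[0])+(q[:,1]-c[1])*np.sin(a[0])-a[1],q[:,2]-a[2])-.016
    s=least_squares(f,[.633,0,.105],loss="soft_l1",f_scale=.002)
    print(o,m[0]["conf"],len(q),"yaw",np.degrees(s.x[0]),"z",s.x[2],"axis pt",c[:2]+s.x[1]*np.array([np.cos(s.x[0]),np.sin(s.x[0])]))
m=ctrl.outline_of(p,"gauge")
if m:
    w=wcloud(p,m[0]["pixels"]);print("gauge",m[0]["conf"],len(w),np.median(w,0),np.percentile(w,3,axis=0),np.percentile(w,97,axis=0))
```

```text
pos [0.4867 0.2346 0.2821] yaw 36.82 tilt 0.22 slide [ 0.76   0.564 -0.014] roll 0.0029
front_roller none
back_roller 0.95 3226 yaw 36.44614472790842 z 0.10500976196675574 axis pt [0.52673668 0.2914476 ]
gauge 0.89 2033 [0.48134821 0.24306414 0.28533149] [0.47093919 0.22795143 0.20144872] [0.49350308 0.25102847 0.31573916]
```

View pics/w2.png

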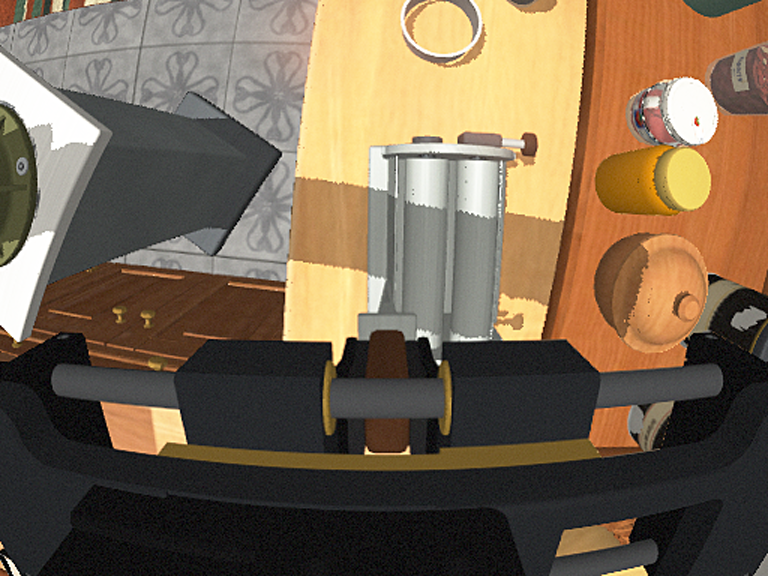

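The wrist view shows both rollers, front at (425,250) and back at (475,250), with the left side plate at the top at (450,150) and the gauge in hand at (385,370). I'll fit the front roller from the same depth map.

Run:
```python
from h import *
from scipy.optimize import least_squares
p=ctrl.snapshot("wrist");w=wcloud(p,np.ones((384,512),bool))
a0=np.radians(36.4);ex=np.array([np.cos(a0),np.sin(a0)]);ey=np.array([-ex[1],ex[0]]);c0=np.array([.513,.274])
X=(w[:,:2]-c0)@ex;Y=(w[:,:2]-c0)@ey;Z=w[:,2]
for n,s in(("front",-1),("back",1)):
    m=(abs(X-s*.0185)<.013)&(Z>.109)&(Z<.124)&(Y>-.03)&(Y<.066)
    x,y,z=X[m],Y[m],Z[m]
    f=lambda a:np.hypot(x-a[0]-a[1]*y,z-a[2])-.016
    r=least_squares(f,[s*.0185,0,.105],loss="soft_l1",f_scale=.001).x
    print(n,m.sum(),"x0 %.4f slope %.4f z %.4f  x@45 %.4f x@-45 %.4f"%(r[0],r[1],r[2],r[0]+.045*r[1],r[0]-.045*r[1]), y.min(),y.max())
m=(abs(X)<.06)&(Z>.128)&(Z<.137)&(abs(Y)>.05)&(abs(Y)<.09)
print("plate Y",np.percentile(Y[m],[2,50,98]))
# gauge in tool frame
R,t=tool();g=ctrl.outline_of(p,"gauge")[0]["pixels"];q=(wcloud(p,g)-t)@R
for lo,hi in((-.04,-.01),(-.01,.025),(.03,.06),(.06,.13)):
    k=q[(q[:,2]>lo)&(q[:,2]<hi)]
    if len(k):print("gauge tool z",lo,hi,len(k),np.percentile(k[:,1],[5,50,95]).round(4),np.percentile(k[:,0],[5,95]).round(4))
```

```text
front 2181 x0 -0.0164 slope 0.0121 z 0.1050  x@45 -0.0158 x@-45 -0.0169 -0.029976972537084024 0.06598412977842201
back 2133 x0 0.0214 slope -0.0009 z 0.1051  x@45 0.0214 x@-45 0.0215 -0.029952041696764013 0.06599787777897345
plate Y [-0.07563186  0.07595564  0.07966403]
gauge tool z -0.04 -0.01 937 [-0.0056  0.0003  0.0058] [-0.008   0.0129]
gauge tool z -0.01 0.025 960 [-0.0101 -0.0002  0.0095] [0.0091 0.0168]
gauge tool z 0.03 0.06 49 [-0.0036 -0.0003  0.0037] [0.0098 0.0104]
gauge tool z 0.06 0.13 98 [-0.0027 -0.0003  0.0027] [0.0059 0.0103]
```

Run:
```python
from h import *
to([.4888,.3121,.280],35.9)
```

```text
pos [0.4868 0.2336 0.2827] yaw 36.65 tilt 0.21 slide [0.772 0.606 0.032] roll 0.0042
```

Emit:
step_arm(
  rows=[
    {"slide":[0.77,0.6,0],"roll":0.004,"gripper":0},
    {"slide":[0.77,0.6,0],"roll":0.004,"gripper":0},
    {"slide":[0.77,0.6,0],"roll":0.004,"gripper":0},
    {"slide":[0.77,0.6,0],"roll":0.004,"gripper":0},
  ],
)

```text
t: 11.95
position: [0.4892, 0.3097, 0.2827]
orientation: [1.429, 2.793, -0.0]
ft_force: [-0.4, 0.1, -1.4]
grip_width: 0.158
```

Run:
```python
from h import *
to([.4888,.3121,.210],35.9);print(ctrl.state()["ft_force"])
```

```text
pos [0.4892 0.3097 0.2827] yaw 35.8 tilt 0.25 slide [0.032 0.012 0.908] roll -0.0006
[-0.3879791   0.08312505 -1.35889464]
```

Emit:
step_arm(
  rows=[
    {"slide":[0.02,0.012,0.4],"roll":0,"gripper":0},
    {"slide":[0.02,0.012,0.65],"roll":0,"gripper":0},
    {"slide":[0.02,0.012,0.8],"roll":0,"gripper":0},
    {"slide":[0.02,0.012,0.85],"roll":0,"gripper":0},
    {"slide":[0.02,0.012,0.85],"roll":0,"gripper":0},
  ],
)

```text
t: 12.58
position: [0.4897, 0.3111, 0.2152]
orientation: [1.43, 2.792, 0.001]
ft_force: [-0.2, 0.3, -1.2]
grip_width: 0.159
```

```bash
cat >> h.py <<'E'
def feel():
    s=ctrl.state();R,p=tool(s);F=np.array(s["ft_force"]);c=np.cos(np.radians(35.7));n=np.sin(np.radians(35.7))
    d=p[:2]-[.513,.274]
    print("tipz %.4f sheeter x %.4f y %.4f"%(p[2]-.1183,d@[c,n],d@[-n,c]),"F x,y,z",(F[:2]@[c,n]).round(2),(F[:2]@[-n,c]).round(2),F[2].round(2),"T",(np.array(s["wrist_torque"])[:2]@[[c,-n],[n,c]]).round(3),"grip",round(s["grip_width"]*87,2),"t",s["t"])
E
python3 -c "
from h import *
to([.4888,.3121,.200],35.9);feel()"
```

```text
pos [0.4897 0.3111 0.2152] yaw 35.77 tilt 0.28 slide [ 0.017 -0.003  0.19 ] roll -0.0007
tipz 0.0969 sheeter x 0.0028 y 0.0438 F x,y,z 0.03 0.35 -1.16 T [-0.003  0.066] grip 13.81 t 12.575
```

Free so far, with the tip between the rollers. I'll lower it gently.

Emit:
step_arm(
  rows=[
    {"slide":[0,0,0.04],"roll":0,"gripper":0},
    {"slide":[0,0,0.08],"roll":0,"gripper":0},
    {"slide":[0,0,0.12],"roll":0,"gripper":0},
    {"slide":[0,0,0.15],"roll":0,"gripper":0},
    {"slide":[0,0,0.18],"roll":0,"gripper":0},
  ],
)

```text
t: 13.2
position: [0.4894, 0.3109, 0.2005]
orientation: [1.43, 2.793, -0.001]
ft_force: [-3.0, -2.2, 1.0]
grip_width: 0.158
```

```bash
python3 -c "
from h import *
feel()"
```

```text
tipz 0.0822 sheeter x 0.0024 y 0.0437 F x,y,z -3.74 -0.07 0.96 T [-0.054  1.037] grip 13.77 t 13.2
```

Emit:
step_arm(
  rows=[
    {"slide":[0,0,0.02],"roll":0,"gripper":0},
    {"slide":[0,0,0.04],"roll":0,"gripper":0},
    {"slide":[0,0,0.06],"roll":0,"gripper":0},
  ],
)

```text
t: 13.58
position: [0.4892, 0.3107, 0.1956]
orientation: [1.43, 2.793, -0.002]
ft_force: [-3.1, -1.5, 0.1]
grip_width: 0.16
```

```bash
python3 -c "
from h import *
feel()"
```

```text
tipz 0.0773 sheeter x 0.0021 y 0.0437 F x,y,z -3.43 0.6 0.06 T [-0.079  1.12 ] grip 13.95 t 13.575
```

The back roller touches first, pushing it toward -x. I'll ease it off by about 1 mm.

Emit:
step_arm(
  rows=[
    {"slide":[0,-0.012,0],"roll":0,"gripper":0},
    {"slide":[0,-0.012,0],"roll":0,"gripper":0},
  ],
)

```text
t: 13.82
position: [0.489, 0.3106, 0.1958]
orientation: [1.43, 2.792, 0.001]
ft_force: [0.6, 1.6, -1.2]
grip_width: 0.155
```

```bash
python3 -c "
from h import *
feel()"
```

```text
tipz 0.0775 sheeter x 0.0019 y 0.0437 F x,y,z 1.4 0.94 -1.19 T [-0.008  0.146] grip 13.52 t 13.825
```

Emit:
step_arm(
  rows=[
    {"slide":[0,0,0.02],"roll":0,"gripper":0},
    {"slide":[0,0,0.03],"roll":0,"gripper":0},
    {"slide":[0,0,0.03],"roll":0,"gripper":0},
  ],
)

```text
t: 14.2
position: [0.489, 0.3106, 0.1932]
orientation: [1.43, 2.792, 0.001]
ft_force: [-2.3, -1.1, -2.3]
grip_width: 0.158
```

```bash
python3 -c "
from h import *
feel()"
```

```text
tipz 0.0749 sheeter x 0.0018 y 0.0437 F x,y,z -2.46 0.44 -2.31 T [-0.01   0.439] grip 13.7 t 14.2
```

Emit:
step_arm(
  rows=[
    {"slide":[0,-0.006,0.01],"roll":0,"gripper":0},
    {"slide":[0,-0.006,0.025],"roll":0,"gripper":0},
    {"slide":[0,-0.006,0.025],"roll":0,"gripper":0},
  ],
)

```text
t: 14.58
position: [0.4887, 0.3104, 0.1911]
orientation: [1.429, 2.792, 0.001]
ft_force: [-0.5, -0.2, -1.4]
grip_width: 0.158
```

```bash
python3 -c "
from h import *
feel()"
```

```text
tipz 0.0728 sheeter x 0.0016 y 0.0437 F x,y,z -0.5 0.08 -1.41 T [-0.051  0.068] grip 13.76 t 14.575
```

Emit:
step_arm(
  rows=[
    {"slide":[0,0,0.02],"roll":0,"gripper":0},
    {"slide":[0,0,0.025],"roll":0,"gripper":0},
    {"slide":[0,0,0.025],"roll":0,"gripper":0},
  ],
)

```text
t: 14.95
position: [0.4888, 0.3104, 0.1892]
orientation: [1.43, 2.792, 0.001]
ft_force: [-1.1, -0.3, 1.4]
grip_width: 0.162
```

```bash
python3 -c "
from h import *
feel()"
```

```text
tipz 0.0709 sheeter x 0.0016 y 0.0437 F x,y,z -1.09 0.37 1.4 T [-0.02   0.407] grip 14.07 t 14.95
```

Emit:
step_arm(
  rows=[
    {"slide":[0,-0.003,0.015],"roll":0,"gripper":0},
    {"slide":[0,-0.003,0.03],"roll":0,"gripper":0},
    {"slide":[0,-0.003,0.03],"roll":0,"gripper":0},
    {"slide":[0,-0.003,0.03],"roll":0,"gripper":0},
  ],
)

```text
t: 15.45
position: [0.4888, 0.3104, 0.1877]
orientation: [1.429, 2.792, 0.003]
ft_force: [-0.6, -1.7, 5.2]
grip_width: 0.159
```

```bash
python3 -c "
from h import *
feel()"
```

```text
tipz 0.0694 sheeter x 0.0015 y 0.0437 F x,y,z -1.49 -0.99 5.18 T [-0.008  0.775] grip 13.84 t 15.45
```

Emit:
step_arm(
  rows=[
    {"slide":[0,-0.005,0.02],"roll":0,"gripper":0},
    {"slide":[0,-0.005,0.02],"roll":0,"gripper":0},
    {"slide":[0,-0.005,0.02],"roll":0,"gripper":0},
    {"slide":[0,-0.005,0.02],"roll":0,"gripper":0},
  ],
)

```text
t: 15.95
position: [0.4887, 0.3103, 0.1875]
orientation: [1.429, 2.791, 0.004]
ft_force: [-3.9, -2.5, 7.9]
grip_width: 0.156
```

```bash
python3 -c "
from h import *
feel()"
```

```text
tipz 0.0692 sheeter x 0.0015 y 0.0437 F x,y,z -4.66 0.24 7.92 T [-0.072  0.985] grip 13.55 t 15.95
```

Pushing with about 9 N while the net sideways force is only 4.7 N means both rollers are gripping it. Snug on the left at tip z ≈ 69 mm. I'll draw it out and go to the right end.

Emit:
step_arm(
  rows=[
    {"slide":[0,0,-0.2],"roll":0,"gripper":0},
    {"slide":[0,0,-0.5],"roll":0,"gripper":0},
    {"slide":[0,0,-0.75],"roll":0,"gripper":0},
    {"slide":[0,0,-0.75],"roll":0,"gripper":0},
  ],
)

```text
t: 16.45
position: [0.4894, 0.311, 0.2498]
orientation: [1.428, 2.79, 0.011]
ft_force: [0.6, 0.1, -1.3]
grip_width: 0.162
```

Emit:
step_arm(
  rows=[
    {"slide":[-0.5,0,0],"roll":0,"gripper":0},
    {"slide":[-1,0,0],"roll":0,"gripper":0},
    {"slide":[-1,0,0],"roll":0,"gripper":0},
    {"slide":[-1,0,0],"roll":0,"gripper":0},
  ],
)

```text
t: 16.95
position: [0.5355, 0.2465, 0.2492]
orientation: [1.429, 2.791, 0.01]
ft_force: [-0.5, 1.5, -1.6]
grip_width: 0.161
```

```bash
python3 -c "
from h import *
feel(); to([.513+.0014*.812+.045*.5835,.274+.0014*.5835-.045*.812,.215],35.8)"
```

```text
tipz 0.1309 sheeter x 0.0023 y -0.0354 F x,y,z 0.43 1.51 -1.56 T [-0.048  0.05 ] grip 13.98 t 16.95
pos [0.5355 0.2465 0.2492] yaw 35.78 tilt 0.49 slide [-0.118 -0.014  0.428] roll -0.0001
```

Emit:
step_arm(
  rows=[
    {"slide":[-0.12,-0.01,0.1],"roll":0,"gripper":0},
    {"slide":[-0.12,-0.01,0.35],"roll":0,"gripper":0},
    {"slide":[-0.12,-0.01,0.5],"roll":0,"gripper":0},
    {"slide":[-0.12,-0.01,0.55],"roll":0,"gripper":0},
    {"slide":[-0.12,-0.01,0.6],"roll":0,"gripper":0},
    {"slide":[-0.12,-0.01,0.6],"roll":0,"gripper":0},
  ],
)

```text
t: 17.7
position: [0.5409, 0.2385, 0.2013]
orientation: [1.429, 2.791, 0.01]
ft_force: [-0.3, 0.3, -0.0]
grip_width: 0.159
```

```bash
python3 -c "
from h import *
feel()"
```

```text
tipz 0.0830 sheeter x 0.0019 y -0.0451 F x,y,z -0.1 0.42 -0.03 T [0.001 0.042] grip 13.8 t 17.7
```

Emit:
step_arm(
  rows=[
    {"slide":[0,0,0.04],"roll":0,"gripper":0},
    {"slide":[0,0,0.08],"roll":0,"gripper":0},
    {"slide":[0,0,0.12],"roll":0,"gripper":0},
    {"slide":[0,0,0.16],"roll":0,"gripper":0},
  ],
)

```text
t: 18.2
position: [0.541, 0.2385, 0.1883]
orientation: [1.429, 2.791, 0.01]
ft_force: [0.2, -0.0, -1.1]
grip_width: 0.165
```

```bash
python3 -c "
from h import *
feel()"
```

```text
tipz 0.0700 sheeter x 0.0020 y -0.0451 F x,y,z 0.14 -0.11 -1.13 T [-0.041  0.01 ] grip 14.34 t 18.2
```

Free at 70 mm. The next step goes just past the left end's depth.

Emit:
step_arm(
  rows=[
    {"slide":[0,0,0.02],"roll":0,"gripper":0},
    {"slide":[0,0,0.04],"roll":0,"gripper":0},
    {"slide":[0,0,0.06],"roll":0,"gripper":0},
    {"slide":[0,0,0.06],"roll":0,"gripper":0},
  ],
)

```text
t: 18.7
position: [0.541, 0.2384, 0.1838]
orientation: [1.429, 2.791, 0.01]
ft_force: [-0.8, -1.4, 2.5]
grip_width: 0.159
```

```bash
python3 -c "
from h import *
feel()"
```

```text
tipz 0.0655 sheeter x 0.0020 y -0.0453 F x,y,z -1.45 -0.69 2.46 T [-0.016  0.408] grip 13.79 t 18.7
```

Emit:
step_arm(
  rows=[
    {"slide":[0,0,0.02],"roll":0,"gripper":0},
    {"slide":[0,0,0.03],"roll":0,"gripper":0},
    {"slide":[0,0,0.03],"roll":0,"gripper":0},
  ],
)

```text
t: 19.08
position: [0.5411, 0.2383, 0.1829]
orientation: [1.429, 2.791, 0.011]
ft_force: [-3.1, -2.0, 8.2]
grip_width: 0.158
```

```bash
python3 -c "
from h import *
feel()"
```

```text
tipz 0.0646 sheeter x 0.0020 y -0.0454 F x,y,z -3.65 0.18 8.24 T [0.08  1.056] grip 13.74 t 19.075
```

Emit:
step_arm(
  rows=[
    {"slide":[0,-0.002,0.018],"roll":0,"gripper":0},
    {"slide":[0,-0.002,0.018],"roll":0,"gripper":0},
    {"slide":[0,-0.002,0.018],"roll":0,"gripper":0},
    {"slide":[0,-0.002,0.018],"roll":0,"gripper":0},
  ],
)

```text
t: 19.58
position: [0.5411, 0.2383, 0.1829]
orientation: [1.428, 2.791, 0.012]
ft_force: [-3.1, -2.4, 8.2]
grip_width: 0.158
```

```bash
python3 -c "
from h import *
feel()"
```

```text
tipz 0.0646 sheeter x 0.0020 y -0.0454 F x,y,z -3.9 -0.1 8.22 T [0.143 1.041] grip 13.72 t 19.575
```

The right end is snug at 64.6 mm and the left at 69.2 mm under about the same push, so the left is tighter. I'll go back to the left.

Emit:
step_arm(
  rows=[
    {"slide":[0,0,-0.2],"roll":0,"gripper":0},
    {"slide":[0,0,-0.5],"roll":0,"gripper":0},
    {"slide":[0,0,-0.8],"roll":0,"gripper":0},
    {"slide":[0,0,-0.8],"roll":0,"gripper":0},
  ],
)

```text
t: 20.08
position: [0.5418, 0.2385, 0.2494]
orientation: [1.428, 2.788, 0.018]
ft_force: [-0.9, -0.5, -1.0]
grip_width: 0.158
```

Emit:
step_arm(
  rows=[
    {"slide":[0.5,0,0],"roll":0,"gripper":0},
    {"slide":[1,0,0],"roll":0,"gripper":0},
    {"slide":[1,0,0],"roll":0,"gripper":0},
    {"slide":[1,0,0],"roll":0,"gripper":0},
  ],
)

```text
t: 20.58
position: [0.4951, 0.3026, 0.2483]
orientation: [1.428, 2.788, 0.015]
ft_force: [-0.2, -0.4, -1.7]
grip_width: 0.16
```

```bash
python3 -c "
from h import *
feel(); to([.4887,.3103,.195],35.8)"
```

```text
tipz 0.1300 sheeter x 0.0021 y 0.0337 F x,y,z -0.4 -0.23 -1.75 T [-0.045  0.074] grip 13.91 t 20.575
pos [0.4951 0.3026 0.2483] yaw 35.77 tilt 0.77 slide [ 0.127 -0.017  0.666] roll -0.0002
```

Emit:
step_arm(
  rows=[
    {"slide":[0.12,-0.015,0.1],"roll":0,"gripper":0},
    {"slide":[0.12,-0.015,0.35],"roll":0,"gripper":0},
    {"slide":[0.12,-0.015,0.5],"roll":0,"gripper":0},
    {"slide":[0.12,-0.015,0.57],"roll":0,"gripper":0},
    {"slide":[0.12,-0.015,0.6],"roll":0,"gripper":0},
    {"slide":[0.12,-0.015,0.6],"roll":0,"gripper":0},
  ],
)

```text
t: 21.32
position: [0.4889, 0.3096, 0.2003]
orientation: [1.428, 2.788, 0.014]
ft_force: [-2.1, -0.6, -1.4]
grip_width: 0.158
```

```bash
python3 -c "
from h import *
feel(); R,p=tool(); c,n=np.cos(np.radians(35.7)),np.sin(np.radians(35.7)); print('toolz in sheeter xy',R[:2,2]@[c,n],R[:2,2]@[-n,c])"
```

```text
tipz 0.0820 sheeter x 0.0013 y 0.0430 F x,y,z -2.06 0.8 -1.39 T [-0.109  0.505] grip 13.74 t 21.325
toolz in sheeter xy 0.012128161269487105 -0.0037487411793718584
```

Emit:
step_arm(
  rows=[
    {"slide":[0,0,0.02],"roll":0,"gripper":0},
    {"slide":[0,0,0.04],"roll":0,"gripper":0},
    {"slide":[0,0,0.06],"roll":0,"gripper":0},
    {"slide":[0,0,0.07],"roll":0,"gripper":0},
  ],
)

```text
t: 21.82
position: [0.4889, 0.3095, 0.1946]
orientation: [1.428, 2.788, 0.014]
ft_force: [-1.3, -1.0, -0.8]
grip_width: 0.16
```

```bash
python3 -c "
from h import *
feel()"
```

```text
tipz 0.0763 sheeter x 0.0011 y 0.0429 F x,y,z -1.65 -0.07 -0.77 T [-0.044  0.798] grip 13.92 t 21.825
```

Emit:
step_arm(
  rows=[
    {"slide":[0,-0.012,0.01],"roll":0,"gripper":0},
    {"slide":[0,-0.012,0.03],"roll":0,"gripper":0},
    {"slide":[0,-0.012,0.05],"roll":0,"gripper":0},
    {"slide":[0,-0.012,0.05],"roll":0,"gripper":0},
  ],
)

```text
t: 22.32
position: [0.4884, 0.3093, 0.1905]
orientation: [1.428, 2.788, 0.015]
ft_force: [0.6, 1.5, -1.8]
grip_width: 0.155
```

```bash
python3 -c "
from h import *
feel()"
```

```text
tipz 0.0722 sheeter x 0.0006 y 0.0430 F x,y,z 1.35 0.89 -1.78 T [-0.061 -0.223] grip 13.45 t 22.325
```

Emit:
step_arm(
  rows=[
    {"slide":[0,0,0.02],"roll":0,"gripper":0},
    {"slide":[0,0,0.03],"roll":0,"gripper":0},
    {"slide":[0,0,0.03],"roll":0,"gripper":0},
  ],
)

```text
t: 22.7
position: [0.4886, 0.3093, 0.1886]
orientation: [1.428, 2.788, 0.016]
ft_force: [-0.7, -0.3, 1.4]
grip_width: 0.158
```

```bash
python3 -c "
from h import *
feel()"
```

```text
tipz 0.0703 sheeter x 0.0008 y 0.0430 F x,y,z -0.73 0.14 1.42 T [-0.004  0.405] grip 13.71 t 22.7
```

Emit:
step_arm(
  rows=[
    {"slide":[0,-0.003,0.015],"roll":0,"gripper":0},
    {"slide":[0,-0.003,0.03],"roll":0,"gripper":0},
    {"slide":[0,-0.003,0.03],"roll":0,"gripper":0},
    {"slide":[0,-0.003,0.03],"roll":0,"gripper":0},
  ],
)

```text
t: 23.2
position: [0.4886, 0.3093, 0.1874]
orientation: [1.428, 2.788, 0.017]
ft_force: [-2.0, -2.4, 7.3]
grip_width: 0.159
```

```bash
python3 -c "
from h import *
feel()"
```

```text
tipz 0.0691 sheeter x 0.0008 y 0.0429 F x,y,z -3.02 -0.85 7.28 T [0.031 0.794] grip 13.8 t 23.2
```

Emit:
step_arm(
  rows=[
    {"slide":[0,-0.002,0.02],"roll":0,"gripper":0},
    {"slide":[0,-0.002,0.02],"roll":0,"gripper":0},
    {"slide":[0,-0.002,0.02],"roll":0,"gripper":0},
    {"slide":[0,-0.002,0.02],"roll":0,"gripper":0},
  ],
)

```text
t: 23.7
position: [0.4885, 0.3092, 0.1873]
orientation: [1.428, 2.788, 0.018]
ft_force: [-2.9, -2.4, 9.0]
grip_width: 0.163
```

```bash
python3 -c "
from h import *
feel()
p=ctrl.snapshot('scene');save(p,'s4.png',(150,80,300,200),5)
feel()"
```

```text
tipz 0.0690 sheeter x 0.0007 y 0.0429 F x,y,z -3.73 -0.31 8.98 T [0.006 1.02 ] grip 14.22 t 23.7
tipz 0.0690 sheeter x 0.0007 y 0.0429 F x,y,z -3.55 -0.11 9.07 T [0.013 1.018] grip 13.99 t 23.75
```

View pics/s4.png

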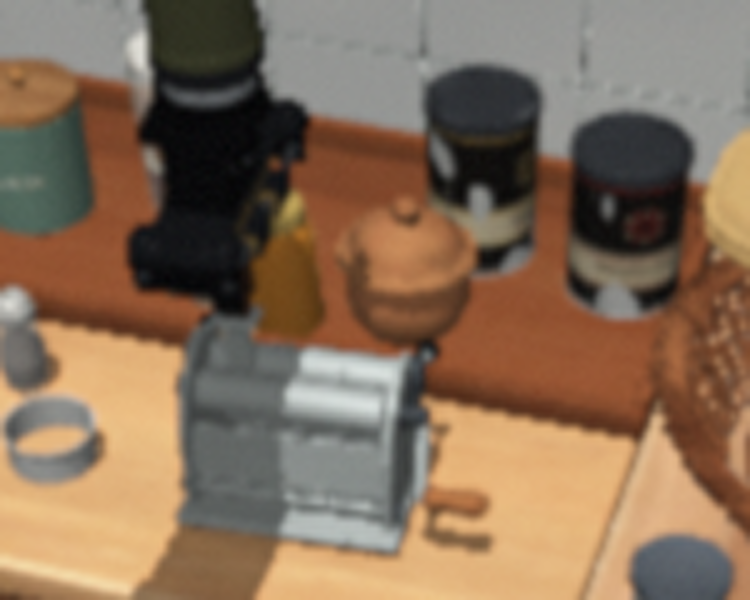

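The picture shows the gauge upright between the rollers near the left end at (235,345) px. The cutter at (50,440) and the tub at (680,570) have not moved. The left reading repeated (69.0 mm against 69.2), the hold is steady and the force is well under 40 N.

```bash
python3 -c "
from h import *
print(ctrl.hand_in());feel()"
```

```text
the job is handed in; nothing more can be done
None
the job is handed in; nothing more can be done
```

The gauge is held snug near the left end, the tighter one, and I have handed the job in; no verdict came back.

| Feel | Tip height (mm) | Below roller axes (mm) | Downward push (N) |
|---|---|---|---|
| Left, first | 69.2 | 36 | about 9 |
| Right | 64.6 | 40 | about 9.5 |
| Left, again (final hold) | 69.0 | 36 | about 10 |

- **Which end is tighter:** The gauge stops about 4.5 mm higher on the left, so the left gap is narrower by roughly 0.45 mm. That is right at the limit where either end is accepted. The camera's depth map also showed the left as tighter, but by more: about 5.2 mm against 6.4 mm.
- **Final hold:** The gauge is gripped at 14 mm, steady, about 1° off vertical, and about 43 mm left of the middle.
- **Not perfectly centred:** About 3.6 N of sideways force toward the front roller remains. The back roller therefore presses a little harder than the front. I inferred contact with both rollers from the size of the push and did not measure it roller by roller.
- **Bystanders:** The tub and cutter looked undisturbed in the last picture. The cup was outside that view, and the arm came nowhere near it after taking the gauge from the block.

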